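# Open the churro press for filling

### The arm

A 7-joint arm with a two-finger parallel gripper is mounted at the origin on a cart in front of the work surface, level with it; the furniture and walls round the work are solid. World frame = base frame: x ahead of the robot, y to its left, z up, the work surface at z = 0. Lengths are in m, angles in rad, forces in N, time in s.
With the tool pointing down it reaches from about 0.4 to 0.9 m from the base axis. Payload 5.6 kg.
Tool frame: the origin (TCP) lies at the very end of the fingers, on their centre line; the grasp point (between the pads) lies arm.grip_depth behind it (arm.grip_depth is the distance from the TCP to the grasp point, in m); z points along the fingers, y is the line along which they close (so a half turn about z gives the same grasp; the last joint's range is limited). The gripper opens to 92 mm and grips with 3 to 60 N. Pads are 20 mm wide; open, the fingers measure 128 mm over their backs; the gripper's body (75 mm by 189 mm) begins 69 mm behind the grasp point.
Start: joints at [1.188, 0.468, -0.012, 1.603, 0.006, 1.071, -0.056], TCP at [0.217, -0.613, 0.215] pointing down, gripper open.
Joint ranges: [-2.53, 2.53], [-0.31, 2.02], [-1.57, 1.55], [0.28, 2.44], [-1.29, 4.43], [0.15, 1.84], [-2.92, 2.92]. Speed limits (rad/s): [2.57, 2.57, 3.14, 3.14, 3.14, 3.14, 3.14].

### API

Orientations are given as [roll, pitch, yaw] about the fixed x, y, z axes, in that order (R = Rz(yaw) Ry(pitch) Rx(roll)).
In Python, from station import arm gives the robot as it stands. The module is installed in compiled form; this text tells all that it offers.
- The arm moves only by the tool carry_out, never from a script. Its argument "deltas" is a list of rows, each a list of 5 numbers: the finger opening in mm, from 0 to 91.9, then the shift along the tool's x, y, z in units of 50 mm (1.0 is 50 mm), then the turn about the tool's z in units of 5 degrees (1.0 is 5 degrees). A call has 1 to 5 rows; each row is the pose to reach, as a shift and turn from the pose commanded when the call began, along the tool's axes at that moment; what a row does not reach only later rows make up. A row lasts 1/8 s, in which the tool goes at most 62.5 mm and 10.7 degrees, less where a joint would pass 70% of its speed; a pose out of reach is approached as far as the arm can. A call with a gripper value outside its range is refused whole. The fingers move at their own pace and stop on an object; "newtons" is the grip in N (left out, the last holds). Time passes only in rows, so rows that repeat a pose let the fingers close. It gives the time, the measured TCP pose, the force, the opening and the grip force at its end, in the units of the state.
- arm.sense(): the state, without advancing time (a new reading comes with each control period).
- arm.capture(name): name is "scene" or "top" or "wrist"; returns the picture (480x640x3 uint8, red, green, blue); there is no depth.
- arm.camera_model(name): a dict with "camera_matrix" (3x3 intrinsics, pixels), "R" (3x3) and "t" (3): a world point X has camera coordinates R X + t. Camera axes: x right, y down, z forward; pixel columns grow to the right and rows downward; lengths in m; the calibration is good to about 2 mm. The wrist camera is an equidistant fisheye: a pixel r from the principal point sees the ray r / f radians off the axis. A picture is of the moment at which its call begins: read the wrist's pose just before it. camera_model takes no time and is no camera call; for the wrist camera it gives the pose at the moment of the call.
- arm.hand_in(): hands the job in; it is judged then, once.
The state is a dict: "t": time; "joints": joint angles; "qd": joint speeds; "joint_efforts": joint torques, N m; "eef_pos": TCP position; "ee_rot": TCP orientation; "force": force on the tool from outside, world axes, zero at the start; "ft_torque": the same for the moment, N m; "finger_gap": finger opening in m; "grasp_force": force on a finger pad.
Only numpy, scipy, OpenCV 4.12 (cv2) and the standard library are available. Lean on these libraries where they do the work, as an engineer would, in place of code of your own. Each camera call takes 0.05 s, during which the arm holds its last target. There are 200 camera calls.

### The job

Open up the churro press for filling: push its transport lock slide all the way to the free end stop, throw the ratchet pawl right back by its thumb tab so that it stays clear of the toothed bar, then pull the ram fully back by its T-handle and let go. Leave the other things on the worktop where they are.

Things in the scene. Friction and masses are not known exactly. Their poses are not given: they have to be found in the camera images.
- press: Churro press, fixed: aluminium base 132 x 330 mm, ram guide (x and y within 55 mm, top z 79), steel barrel open on top (76 mm across, flange from y +75, top z 100) and nozzle (to y +298). Origin on the worktop below the pawl's pivot; y along barrel and toothed bar, +y to the nozzle, -y to the T-handle, the way the ram is pulled; +x away from the robot; z up.
- lock_slide (a joint): Transport lock slide, m: 0 = locked, 0.045 = free, against its end stop; grows as it goes along the press's -y (towards the T-handle). Starts at 0 to 0.014; about 2.5 N of friction, stays where left. Short of about 0.037 its plate covers a pin on the pawl, which then cannot be lifted.
- lock_grip (a point): Centre of the top of the lock slide's ribbed black grip, z = 108.5 mm. The grip is 22 mm (press x) by 16 mm (press y) and stands 15 mm above its steel plate; plate, deck, lip and end stops are no higher than z = 96 mm. It lies at press x = -46 mm, on the robot's side of the bar, at y = +36 mm when locked and -9 mm when free.
- pawl (a joint): Ratchet pawl, rad: 0 = down, nose in the bar's teeth; 1.4 = thrown back on its stop. Turns about the press's x axis, 88 mm above its origin. Held by its weight alone: below 0.4 it falls shut, beyond 0.8 it falls back and stays, its nose then standing up at y = +29, z = 112 mm (pushed to +y it shuts again, so leave it upwards). While it is down the ram cannot be pulled.
- pawl_tab (a point): Centre of the pawl's black thumb tab, a plate 26 mm wide (press x), 19 mm long, 7 mm thick, 42.5 mm from the pivot on the pawl's lever. Pawl down: at x = 0, y = +14.5, z = 128 mm in the press's frame, the lever leaning 20 degrees from upright to the nozzle. Pushed towards the T-handle it goes over; thrown back it lies at y = -37, z = 109 mm.
- ram (a joint): Ram (toothed bar 14 mm wide, top z 69 mm; white piston; T-handle), m: 0 = fully in, 0.105 = fully back on its stop; grows as the handle is pulled along the press's -y. Starts at 0 to 0.002; with the pawl down it stops at about 0.007; about 4 N of friction, stays where left.
- ram_handle (a point): Centre of the ram's black T-handle: a round crossbar along the press's x, 112 mm long, 16 to 19 mm thick, z = 56 mm over bare worktop; y = -145 mm in the press's frame with the ram in. Hub and bar fill its middle 25 mm, so take one half, about 30 mm from the centre. Collar (28 mm across) and guide begin 77 mm nearer the press.
- dip_bowl_2: Upturned grey dip bowl, 82 x 34 mm high, standing on the robot's side of the barrel; origin under its centre.
- tumbler_1: Cream tumbler, 72 x 85 mm high, upright behind the barrel; origin under its centre.
- salt_shaker: Glass shaker with a grey cap, 44 x 109 mm high, upright behind the ram guide; origin under its centre.
- spoon_left: Steel spoon, 188 x 38 x 15 mm, lying on the robot's side of the press; origin under its middle, x along it.
- tongs_steel: Steel tongs, 330 x 65 x 39 mm, lying to the right of the press; origin under their middle, x along them.
- wood_spoon: Wooden spoon, 338 x 52 x 15 mm, lying at the front right; origin under its middle, x along it.

How it is judged:
On the way, in this order (a step that is already met when the one before it is completed fails the run):
1. the transport lock slide is at its free end stop (value of joint lock_slide above 0.042 m), for 0.2 s.
2. the pawl is thrown back, clear of the bar (value of joint pawl above 1.2 rad), for 0.2 s.
3. the ram is drawn fully back (value of joint ram above 0.1 m), for 0.2 s.
At the end, for the whole second after the job is handed in: The lock slide is at its free end stop (within 3 mm), the pawl lies thrown back (beyond 1.2 rad), and the ram rests fully back (within 5 mm of its stop) (value of joint lock_slide above 0.042 m and value of joint pawl above 1.2 rad and value of joint ram above 0.1 m and velocity of joint ram below 0.005 m/s); the robot touches nothing.
It fails at once if another thing on the worktop is moved by more than 25 mm (distance of any of dip_bowl_2, tumbler_1, salt_shaker, spoon_left, tongs_steel, wood_spoon from where it was at the start of the episode above 0.025 m).
It fails at once if the tumbler or the shaker is tipped over (angle between any of tumbler_1, salt_shaker's own z axis and vertical above 0.5 rad).
It also fails if it takes over 56 s, if anything falls off the work surface, if the arm or the gripper's body presses on something with over 40 N, if the wrist force passes 120 N, or if a joint passes its speed limit or range.

## Working session

There is one attempt and no reset: what is moved stays moved. The work goes in short steps, Python scripts to look and compute and a tool call to move; the robot and the scene stay as the last step left them, time stands still between calls to the robot, and variables do not carry over. Pictures are saved under pics/ and viewed, at most 10 in all, crops included, and the job is handed in when it is done.

Besides the shell and the picture viewer there is one more tool, called after "Emit:" by a JSON object that holds its "op" and its "data". carry_out: Moves the arm, as the interface text tells. Its arguments: {"type":"object","properties":{"deltas":{"type":"array","items":{"type":"array","items":{"type":"number"}}},"newtons":{"type":"number"}},"required":["deltas"]}

```bash
mkdir -p pics
python3 - <<'E'
from station import arm
import cv2
for n in("scene","top"):
    cv2.imwrite(f"pics/{n}0.png",arm.capture(n)[:,:,::-1])
    m=arm.camera_model(n);print(n,m)
s=arm.sense();print(s,arm.grip_depth)
E
```

```text
scene {'camera_matrix': array([[592.44787572,   0.        , 328.29945817],
       [  0.        , 592.44787572, 246.42519623],
       [  0.        ,   0.        ,   1.        ]]), 'R': array([[-0.80217359, -0.59703541,  0.00813902],
       [-0.41562856,  0.54854602, -0.72549994],
       [ 0.42868453, -0.5853597 , -0.6881741 ]]), 't': array([0.34311338, 0.36043269, 1.43223218])}
top {'camera_matrix': array([[449.80768006,   0.        , 329.93260592],
       [  0.        , 449.80768006, 238.86596895],
       [  0.        ,   0.        ,   1.        ]]), 'R': array([[-0.01452936, -0.99988168,  0.00505258],
       [-0.99334838,  0.01385679, -0.11431095],
       [ 0.11422741, -0.00667984, -0.99343217]]), 't': array([-0.09581443,  0.52624294,  1.12214537])}
{'t': 0.1, 'joints': array([ 1.1879914 ,  0.46830701, -0.01158141,  1.60357381,  0.00601   ,
        1.07137237, -0.05627656]), 'qd': array([-0.00073682, -0.00323782,  0.00108141, -0.00372436, -0.00060744,
        0.00042466, -0.00052077]), 'joint_efforts': array([ 9.37123405e-04, -5.21650922e+01, -1.24288362e-02, -2.44366407e+01,
       -5.67966874e-02,  1.40493593e-02,  4.15428929e-05]), 'eef_pos': array([ 0.21638626, -0.61234904,  0.21370647]), 'ee_rot': array([-3.13997164e+00,  1.35149278e-04,  3.39749939e-01]), 'force': array([ 0.55162492,  0.23095007, -0.21158683]), 'ft_torque': array([ 0.02179397,  0.02407866, -0.03838155]), 'grasp_force': 0.0, 'finger_gap': 0.09195445268472079} 0.0187
```

View pics/scene0.png

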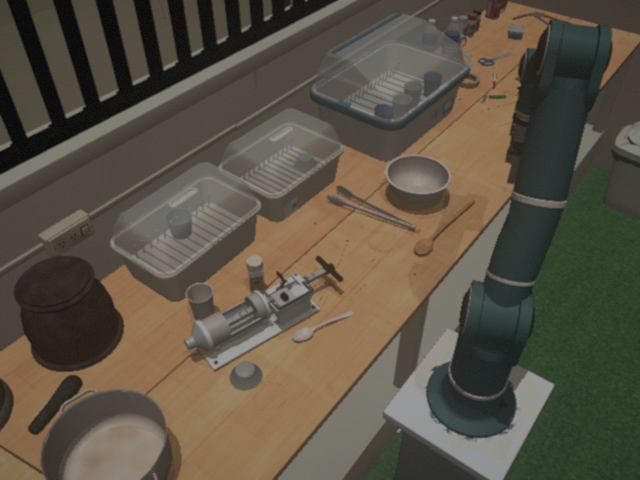

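View pics/top0.png

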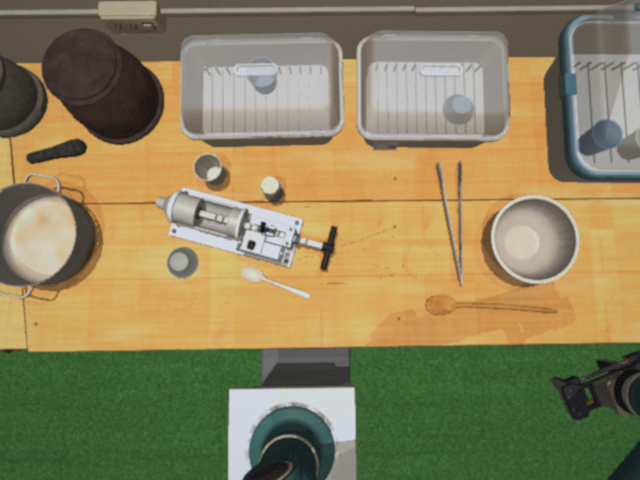

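Both views show the press. In the top view the T-handle is at about (329,248), the lock grip (black square) near (251,244), and the pawl tab near (265,227). I'll enlarge these and measure.

```bash
cat > h.py <<'E'
import numpy as np
def ray(m,u,v,z):
    K,R,t=m["camera_matrix"],m["R"],m["t"]
    d=R.T@np.linalg.solve(K,[u,v,1.]);c=-R.T@t
    return c+d*(z-c[2])/d[2]
E
python3 - <<'E'
from station import arm
import cv2,numpy as np
from h import ray
a=cv2.imread("pics/top0.png");b=cv2.imread("pics/scene0.png")
A=cv2.resize(a[180:280,150:350],(800,400),interpolation=cv2.INTER_CUBIC)
B=cv2.resize(b[250:300,250:350],(400,200),interpolation=cv2.INTER_CUBIC)
cv2.imwrite("pics/c1.png",np.vstack([A,np.hstack([B,B*0])]))
m=arm.camera_model("top")
g=a.max(2);k=(g<60).astype(np.uint8);k[:180]=0;k[280:]=0;k[:,:230]=0;k[:,345:]=0
n,l,s,c=cv2.connectedComponentsWithStats(k)
for i in range(1,n):
    if s[i,4]>8: print(s[i],c[i],[ray(m,*c[i],z)[:2].round(4) for z in(.056,.1085,.128)])
i=1+np.argmax(s[1:,4]);p=np.argwhere(l==i)[:,::-1]
print(cv2.minAreaRect(p.astype(np.float32)))
E
```

```text
[278 191   4   5  11] [279.81818182 193.45454545] [array([0.6394, 0.0221]), array([0.6279, 0.0166]), array([0.6236, 0.0146])]
[260 223   9   9  41] [263.12195122 227.92682927] [array([0.5519, 0.0642]), array([0.5444, 0.0567]), array([0.5417, 0.0539])]
[322 228  14  41 224] [328.20089286 247.66517857] [array([ 0.4998, -0.0985]), array([ 0.4948, -0.0983]), array([ 0.4929, -0.0983])]
[249 242   6   7  28] [251.07142857 244.71428571] [array([0.5099, 0.0942]), array([0.5044, 0.0853]), array([0.5024, 0.082 ])]
((327.5000305175781, 247.50001525878906), (9.486830711364746, 41.7420654296875), 18.43494987487793)
```

View pics/c1.png

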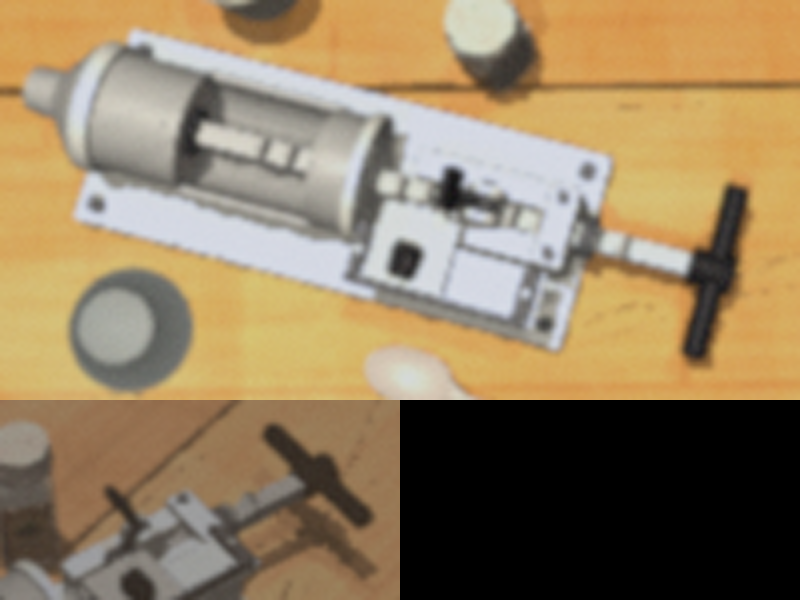

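The crop shows the handle from (738,190) to (693,355), the pawl tab at (452,188), the lock grip at (405,260), and the base corners. Next I'll fit the press pose and work out the hover move.

```bash
cat >> h.py <<'E'
from scipy.spatial.transform import Rotation as Ro
def delta(s,p,yaw=None):
    R=Ro.from_euler("xyz",s["ee_rot"]).as_matrix()
    d=R.T@(np.array(p)-s["eef_pos"])/0.05
    y=0 if yaw is None else -np.degrees((yaw-s["ee_rot"][2]+np.pi)%(2*np.pi)-np.pi)/5
    print("delta",d.round(3),"turn",round(y,3))
E
python3 - <<'E'
from station import arm
from h import *
m=arm.camera_model("top");f=lambda u,v,z:ray(m,150+u/4,180+v/4,z)[:2]
h1,h2=f(738,190,.056),f(693,355,.056);t=f(452,188,.128);g=f(405,258,.1085)
e=[f(u,v,.008) for u,v in((610,157),(555,348),(80,218),(140,30))]
H=(h1+h2)/2
ang=lambda v:np.degrees(np.arctan2(-v[0],v[1]))
print(H,t,g,np.linalg.norm(h1-h2),np.linalg.norm(t-H),ang(t-H),ang(e[2]-e[1]),ang(e[3]-e[0]),ang(h1-h2)+90)
s=arm.sense();delta(s,[.503,.086,.2],-.27)
E
```

```text
[ 0.49890545 -0.10022382] [0.54385658 0.05418371] [0.50495387 0.08483419] 0.10728377257134887 0.16081756288794896 -16.231336004603097 -16.080837798624575 -16.055416051008155 -16.010293857995492
delta [ 10.059 -11.258   0.291] turn 6.987
```

Emit:
{"op": "carry_out", "data": {"deltas": [[60, 3, -2, 0.2, 2], [60, 5, -4, 0.2, 4], [60, 7, -6, 0.2, 7.1], [60, 9, -9, 0.2, 7.1], [60, 10, -11.2, 0.2, 7.1]]}}

```text
t: 0.72
eef_pos: [0.36, -0.337, 0.2074]
ee_rot: [-3.142, 0.0, -0.28]
force: [-0.3, 0.0, -0.3]
finger_gap: 0.0603
grasp_force: 0.0
```

Run:
```python
from station import arm
from h import *
s=arm.sense();print(s["eef_pos"],s["ee_rot"],s["joints"].round(2),s["force"]);delta(s,[.504,.085,.2],-.281)
```

```text
[ 0.35996411 -0.33700767  0.20740622] [-3.14152405e+00  1.11033500e-04 -2.80048582e-01] [ 0.7   0.21 -0.02  1.99  0.    0.94 -1.17] [-0.34224277  0.00332971 -0.31216716]
delta [ 0.436 -8.908  0.149] turn 0.011
```

Emit:
{"op": "carry_out", "data": {"deltas": [[40, 0.44, -8.9, 0.15, 0], [40, 0.44, -8.9, 0.15, 0], [40, 0.44, -8.9, 0.15, 0], [40, 0.44, -8.9, 0.15, 0], [40, 0.44, -8.9, 0.15, 0]]}}

```text
t: 1.35
eef_pos: [0.4605, -0.0417, 0.2025]
ee_rot: [3.141, -0.0, -0.28]
force: [0.8, 0.1, -0.2]
finger_gap: 0.0402
grasp_force: 0.0
```

Emit:
{"op": "carry_out", "data": {"deltas": [[40, 0, -2.9, 0, 0], [40, 0, -2.9, 0, 0], [40, 0, -2.9, 0, 0], [40, 0, -2.9, 0, 0]]}}

```text
t: 1.85
eef_pos: [0.5, 0.0974, 0.2019]
ee_rot: [-3.141, 0.001, -0.276]
force: [-0.1, 0.1, -0.2]
finger_gap: 0.0399
grasp_force: 0.0
```

Run:
```python
from station import arm
from h import *
import cv2
s=arm.sense();print(s["eef_pos"],s["ee_rot"],s["joints"].round(2),s["force"]);delta(s,[.504,.085,.098],-.281)
m=arm.camera_model("wrist");cv2.imwrite("pics/w1.png",arm.capture("wrist")[:,:,::-1]);print(m)
np.save("w1.npy",m)
o=np.array([.5395,.040,0]);x=np.array([.961,-.277,0]);y=np.array([.277,.961,0])
for n,p in dict(grip=(-.046,.0335,.1085),tab=(0,.0145,.128)).items():
    c=m["R"]@(o+p[0]*x+p[1]*y+[0,0,p[2]])+m["t"];r=np.hypot(*c[:2]);q=m["camera_matrix"]@np.append(c[:2]/r*np.arctan2(r,c[2]),1);print(n,q)
```

```text
[0.50000592 0.09743176 0.20193428] [-3.14148423e+00  1.01618253e-03 -2.76387128e-01] [ 0.04  0.27 -0.34  1.94  0.11  0.95 -2.21] [-0.06571168  0.13486917 -0.15602449]
delta [0.147 0.218 2.079] turn 0.053
{'camera_matrix': array([[371.64829954,   0.        , 315.66744452],
       [  0.        , 371.64829954, 239.45634503],
       [  0.        ,   0.        ,   1.        ]]), 'R': array([[-2.73922922e-01, -9.61751628e-01, -1.96627828e-04],
       [-9.24495186e-01,  2.63255301e-01,  2.75690584e-01],
       [-2.65094105e-01,  7.56997517e-02, -9.61246411e-01]]), 't': array([0.23106868, 0.40812021, 0.50218732])}
grip [330.96686166 231.10620995   1.        ]
tab [361.95992767 170.87987981   1.        ]
```

View pics/w1.png

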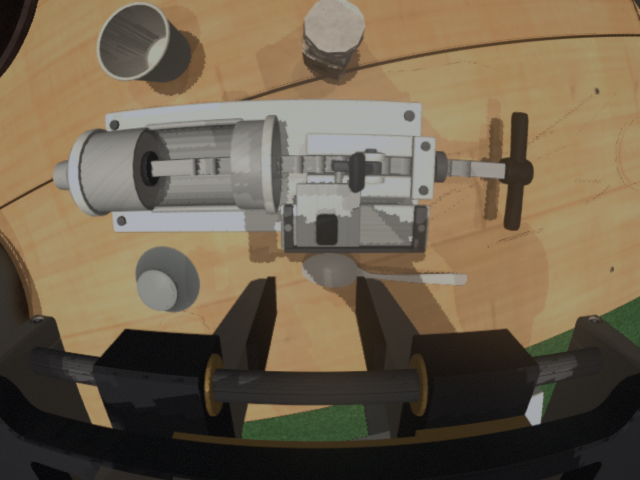

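The wrist view shows the grip top at about (327,228), the tab at (357,167) and the T-handle hub at (517,171). Everything sits about 4 px from the prediction, so I'll refit the pose with the wrist rays, which are closer to the tool.

Run:
```python
from station import arm
from h import *
import cv2
m=np.load("w1.npy",allow_pickle=True).item()
a=cv2.imread("pics/w1.png");k=(a.max(2)<50).astype(np.uint8);k[:100]=0;k[240:]=0;k[:,:280]=0;k[:,540:]=0
n,l,st,c=cv2.connectedComponentsWithStats(k)
def w(u,v,z):
    q=np.linalg.solve(m["camera_matrix"],[u,v,1.])[:2];r=np.hypot(*q)
    d=m["R"].T@np.append(q/r*np.sin(r),np.cos(r));C=-m["R"].T@m["t"]
    return (C+d*(z-C[2])/d[2])[:2]
for i in range(1,n):
    if st[i,4]>60: print(st[i],c[i],w(*c[i],.1085))
h1,h2=w(519,116,.056),w(513,227,.056);g=w(327,228,.1085);t=w(357,168,.13)
H=(h1+h2)/2
ang=lambda v:np.degrees(np.arctan2(-v[0],v[1]))
print("H",H,"g",g,"t",t,np.linalg.norm(h1-h2),np.linalg.norm(t-H),ang(t-H),ang(h1-h2)+90)
```

```text
[317 215  20  25 407] [327.004914   228.56511057] [0.50720447 0.08720524]
H [ 0.49828543 -0.09783531] g [0.50761407 0.08709575] t [0.54643087 0.05677229] 0.10586558693246123 0.16193052724788315 -17.29680324454671 -14.430367437706863
```

Run:
```python
from station import arm
from h import *
s=arm.sense();print(s["eef_pos"]);delta(s,[.507,.087,.0995],-.281)
```

```text
[0.4998728  0.09563364 0.20189909]
delta [0.187 0.125 2.048] turn 0.023
```

Emit:
{"op": "carry_out", "data": {"deltas": [[40, 0.19, 0.13, 0, 0], [40, 0.19, 0.13, 0.7, 0], [40, 0.19, 0.13, 1.4, 0], [40, 0.19, 0.13, 2.03, 0], [40, 0.19, 0.13, 2.03, 0]]}}

```text
t: 2.52
eef_pos: [0.5062, 0.0844, 0.0991]
ee_rot: [3.139, 0.004, -0.283]
force: [-0.4, -0.1, 0.9]
finger_gap: 0.0399
grasp_force: 0.0
```

Emit:
{"op": "carry_out", "data": {"deltas": [[10, 0, 0, 0, 0], [10, 0, 0, 0, 0], [10, 0, 0, 0, 0], [10, 0, 0, 0, 0]], "newtons": 5}}

```text
t: 3.02
eef_pos: [0.5085, 0.087, 0.102]
ee_rot: [-3.141, -0.002, -0.28]
force: [-0.9, -1.0, 7.8]
finger_gap: 0.016
grasp_force: 5.0
```

Run:
```python
from station import arm
s=arm.sense();print(s["eef_pos"],s["force"],s["finger_gap"],s["grasp_force"],s["ee_rot"],s["joints"].round(2))
```

```text
[0.50851572 0.08698647 0.10202472] [-0.86046446 -0.98936596  7.79839397] 0.016028267991003767 5.001406967639923 [-3.14106648e+00 -2.05565675e-03 -2.79848129e-01] [ 0.02  0.42 -0.31  2.    0.19  0.74 -2.25]
```

Emit:
{"op": "carry_out", "data": {"deltas": [[10, 0, 0.1, -0.03, 0], [10, 0, 0.3, -0.03, 0], [10, 0, 0.5, -0.03, 0], [10, 0, 0.7, -0.03, 0], [10, 0, 0.8, -0.03, 0]], "newtons": 12}}

```text
t: 3.65
eef_pos: [0.4973, 0.048, 0.1023]
ee_rot: [-3.141, -0.002, -0.28]
force: [4.7, 0.7, -7.6]
finger_gap: 0.0155
grasp_force: 12.0
```

Emit:
{"op": "carry_out", "data": {"deltas": [[10, 0, 0.05, 0, 0], [10, 0, 0.1, 0, 0], [10, 0, 0.15, 0, 0], [10, 0, 0.15, 0, 0]]}}

```text
t: 4.15
eef_pos: [0.4965, 0.0452, 0.1024]
ee_rot: [-3.135, -0.003, -0.278]
force: [8.5, 10.1, -11.6]
finger_gap: 0.0158
grasp_force: 12.0
```

Run:
```python
from station import arm
from h import *
s=arm.sense();print(s["eef_pos"],s["force"],s["finger_gap"],s["grasp_force"]);d=s["eef_pos"][:2]-[.5085,.087];print(d@[-.277,-.961],d@[.961,-.277])
```

```text
[0.49653117 0.04521277 0.10240197] [  8.50744917  10.10368998 -11.60845269] 0.015809166756355138 11.995901986956596
0.04347289374579284 7.302101143362091e-05
```

Emit:
{"op": "carry_out", "data": {"deltas": [[10, 0, 0.1, 0, 0], [10, 0, 0.1, 0, 0], [10, 0, 0.1, 0, 0]]}}

```text
t: 4.53
eef_pos: [0.4964, 0.0448, 0.1027]
ee_rot: [-3.129, -0.005, -0.275]
force: [10.8, 19.1, -14.1]
finger_gap: 0.0157
grasp_force: 12.0
```

Emit:
{"op": "carry_out", "data": {"deltas": [[36, 0, -0.15, 0, 0], [36, 0, -0.15, 0, 0], [36, 0, -0.15, 0, 0]]}}

```text
t: 4.9
eef_pos: [0.4946, 0.0427, 0.1023]
ee_rot: [3.14, 0.001, -0.281]
force: [0.5, -0.0, 0.3]
finger_gap: 0.0357
grasp_force: 0.0
```

Emit:
{"op": "carry_out", "data": {"deltas": [[36, 0, 0, -1, 0], [36, 0, 0, -2, 0], [36, 0, -1.3, -2, 0], [0, 0, -1.3, -2, 0]]}}

```text
t: 5.4
eef_pos: [0.5135, 0.1098, 0.2034]
ee_rot: [-3.139, -0.001, -0.275]
force: [-0.5, -0.9, -0.9]
finger_gap: 0.0279
grasp_force: 0.0
```

Run:
```python
from station import arm
from h import *
import cv2
s=arm.sense();print(s["eef_pos"],s["force"],s["finger_gap"])
m=arm.camera_model("wrist");cv2.imwrite("pics/w2.png",arm.capture("wrist")[:,:,::-1]);np.save("w2.npy",m)
o=np.array([.541,.041,0]);x=np.array([.961,-.277,0]);y=np.array([.277,.961,0])
delta(s,o+.05*y+[0,0,.16],-.281)
```

```text
[0.51354201 0.10977952 0.20343462] [-0.49157185 -0.92689914 -0.86915929] 0.02794278532167135
delta [0.907 0.177 0.869] turn 0.069
```

View pics/w2.png

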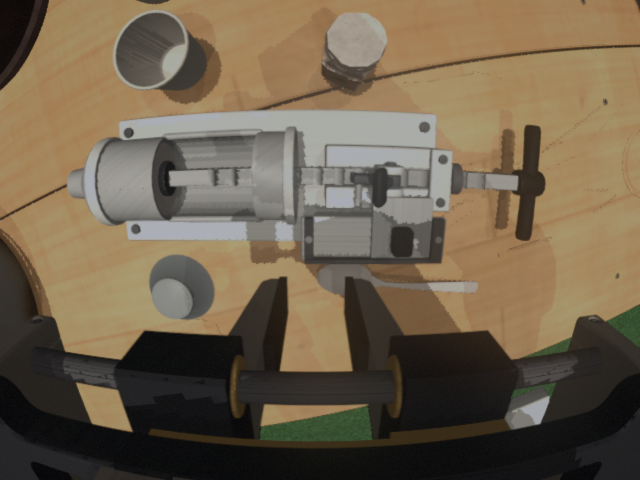

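The wrist view shows the slide plate against its right end, with the grip at (402,240). The tab at (380,187) is free, so next comes the pawl.

Emit:
{"op": "carry_out", "data": {"deltas": [[0, 0.5, 0.18, 0, 0], [0, 0.91, 0.18, 0.4, 0], [0, 0.91, 0.18, 1.1, 0], [0, 0.91, 0.18, 1.7, 0], [0, 0.91, 0.18, 1.7, 0]]}}

```text
t: 6.08
eef_pos: [0.552, 0.0828, 0.1149]
ee_rot: [3.138, 0.006, -0.282]
force: [-0.4, 0.8, 0.6]
finger_gap: 0.0002
grasp_force: 0.0
```

Run:
```python
from station import arm
from h import *
s=arm.sense();print(s["eef_pos"],s["force"],s["finger_gap"])
d=s["eef_pos"][:2]-[.541,.041];print(d@[.961,-.277],d@[.277,.961])
```

```text
[0.55197996 0.08280046 0.11486785] [-0.36619279  0.76235497  0.64758116] 0.0002312294992770232
-0.0010269872137123794 0.043211686642000036
```

Emit:
{"op": "carry_out", "data": {"deltas": [[0, 0, 0.25, 0, 0], [0, 0, 0.5, 0, 0], [0, 0, 0.75, 0, 0], [0, 0, 1.0, 0, 0], [0, 0, 1.15, 0, 0]]}}

```text
t: 6.7
eef_pos: [0.5383, 0.0283, 0.1176]
ee_rot: [3.141, -0.0, -0.281]
force: [-0.4, 0.7, -0.0]
finger_gap: 0.0004
grasp_force: 0.0
```

Run:
```python
from station import arm
from h import *
import cv2
s=arm.sense();print(s["eef_pos"],s["force"],s["finger_gap"])
d=s["eef_pos"][:2]-[.541,.041];print(d@[.961,-.277],d@[.277,.961])
cv2.imwrite("pics/w3.png",arm.capture("wrist")[80:400,100:560,::-1])
```

```text
[0.53829021 0.02832784 0.1175957 ] [-0.39467321  0.66254954 -0.03047747] 0.0004218916275561278
0.0009060761066432988 -0.012928559689782225
```

View pics/w3.png

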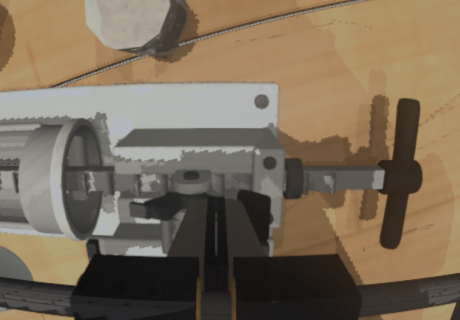

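The nose (150,208) stands up and the tab (255,205) is laid back, so the pawl is thrown. I'll leave upwards and go above the near half of the T-handle.

Emit:
{"op": "carry_out", "data": {"deltas": [[0, 0, 0, -0.8, 0], [0, 0, 0, -1.8, 0], [60, -0.3, 1, -1.8, 0], [60, -0.6, 2, -1.8, 0], [60, -0.6, 2.65, -1.8, 0]]}}

```text
t: 7.38
eef_pos: [0.4715, -0.091, 0.2076]
ee_rot: [3.141, 0.0, -0.281]
force: [-0.1, 0.6, -0.3]
finger_gap: 0.0283
grasp_force: 0.0
```

Run:
```python
from station import arm
from h import *
import cv2
s=arm.sense();print(s["eef_pos"],s["force"],s["finger_gap"])
delta(s,[.471,-.09,.042],-.281)
cv2.imwrite("pics/w4.png",arm.capture("wrist")[:,:,::-1])
```

```text
[ 0.47151626 -0.09103882  0.2075968 ] [-0.06827456  0.56887565 -0.26134953] 0.028319936370902583
delta [-0.016 -0.02   3.312] turn 0.001
```

View pics/w4.png

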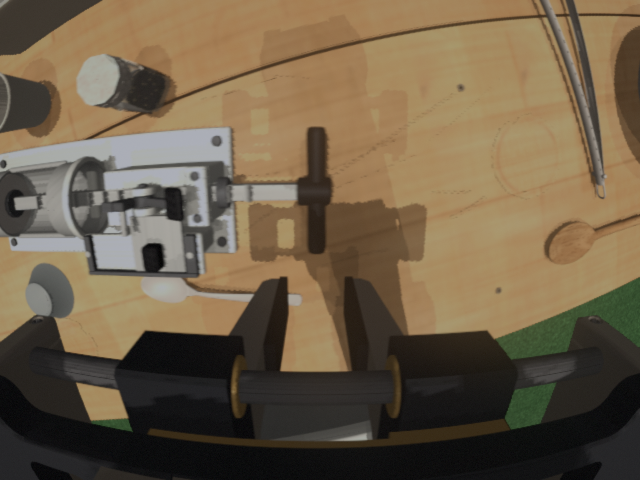

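The pawl tab is laid back at (173,203), and the crossbar at column 317 is centred between the fingers. Next I descend and grip it.

Emit:
{"op": "carry_out", "data": {"deltas": [[60, 0, 0, 0.5, 0], [60, 0, 0, 1.4, 0], [60, 0, 0, 2.3, 0], [60, 0, 0, 3.2, 0], [60, 0, 0, 3.3, 0]]}}

```text
t: 8.05
eef_pos: [0.4709, -0.0885, 0.04]
ee_rot: [3.141, 0.006, -0.279]
force: [0.4, 0.4, 0.7]
finger_gap: 0.06
grasp_force: 0.0
```

Emit:
{"op": "carry_out", "data": {"deltas": [[8, 0, 0, 0, 0], [8, 0, 0, 0, 0], [8, 0, 0, 0, 0], [8, 0, 0, 0, 0], [8, 0, 0, 0, 0]], "newtons": 20}}

```text
t: 8.68
eef_pos: [0.4734, -0.0899, 0.043]
ee_rot: [3.141, -0.001, -0.28]
force: [-0.4, -1.0, 4.9]
finger_gap: 0.0159
grasp_force: 20.0
```

Emit:
{"op": "carry_out", "data": {"deltas": [[8, 0, 0.3, 0, 0], [8, 0, 0.7, 0, 0], [8, 0, 1.1, 0, 0], [8, 0, 1.5, 0, 0], [8, 0, 1.8, 0, 0]]}}

```text
t: 9.3
eef_pos: [0.449, -0.1753, 0.043]
ee_rot: [-3.14, -0.001, -0.279]
force: [1.6, 4.7, 5.3]
finger_gap: 0.0155
grasp_force: 20.0
```

Moved 89 mm freely. The rest goes up to the stop.

Emit:
{"op": "carry_out", "data": {"deltas": [[8, 0, 0.1, 0, 0], [8, 0, 0.2, 0, 0], [8, 0, 0.3, 0, 0], [8, 0, 0.38, 0, 0], [8, 0, 0.38, 0, 0]]}}

```text
t: 9.93
eef_pos: [0.4448, -0.1902, 0.043]
ee_rot: [-3.137, -0.001, -0.277]
force: [2.2, 11.0, 6.0]
finger_gap: 0.0159
grasp_force: 20.0
```

Run:
```python
from station import arm
from h import *
s=arm.sense();print(s["eef_pos"],s["force"],s["finger_gap"])
d=s["eef_pos"][:2]-[.4734,-.0899];print(d@[.961,-.277],d@[.277,.961])
```

```text
[ 0.44481011 -0.19024474  0.04295233] [ 2.21542527 10.97116387  6.02469567] 0.01592098478199253
0.000320609423517252 -0.10435069560466048
```

It has come 104 mm and the force is rising, so it is at the stop. A short further pull, then ease off and release.

Emit:
{"op": "carry_out", "data": {"deltas": [[8, 0, 0.08, 0, 0], [8, 0, 0.08, 0, 0], [8, 0, 0.08, 0, 0]]}}

```text
t: 10.3
eef_pos: [0.4448, -0.1903, 0.0429]
ee_rot: [-3.133, -0.001, -0.274]
force: [4.5, 20.4, 5.5]
finger_gap: 0.0157
grasp_force: 20.0
```

Emit:
{"op": "carry_out", "data": {"deltas": [[50, 0, -0.12, 0, 0], [50, 0, -0.12, 0, 0], [50, 0, -0.12, 0, 0], [50, 0, -0.12, 0, 0]]}}

```text
t: 10.8
eef_pos: [0.4432, -0.1929, 0.0423]
ee_rot: [3.141, 0.0, -0.281]
force: [-0.4, -1.0, 0.5]
finger_gap: 0.05
grasp_force: 0.0
```

Emit:
{"op": "carry_out", "data": {"deltas": [[50, 0, 0, -0.7, 0], [50, 0, 0, -1.7, 0], [50, 0, 0, -2.7, 0], [50, 0, 0, -3.4, 0], [50, 0, 0, -3.4, 0]]}}

```text
t: 11.42
eef_pos: [0.445, -0.1933, 0.2151]
ee_rot: [3.14, -0.006, -0.281]
force: [-0.7, -0.7, -0.8]
finger_gap: 0.0499
grasp_force: 0.0
```

Run:
```python
from station import arm
import cv2
s=arm.sense();print(s["eef_pos"],s["force"],s["qd"].round(3))
cv2.imwrite("pics/w5.png",arm.capture("wrist")[:,:,::-1])
```

```text
[ 0.44502594 -0.19329562  0.21511883] [-0.67730159 -0.67743105 -0.83446868] [-0.007  0.05   0.009  0.055  0.007 -0.024 -0.006]
```

View pics/w5.png

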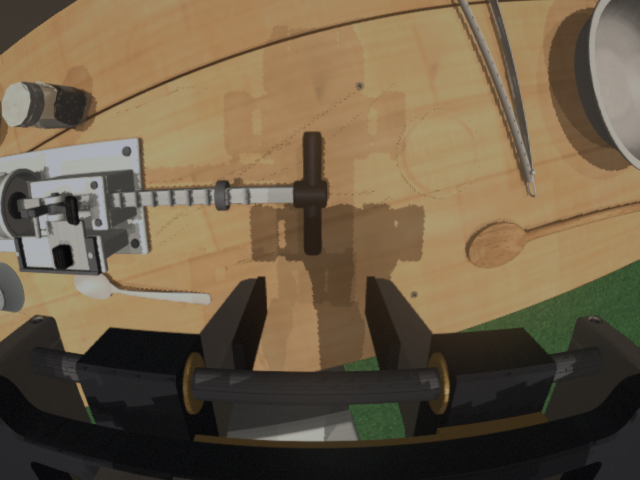

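The ram is drawn out with the handle at (311,193), the pawl is back at (71,210), the lock grip is at its end at (62,256), and the gripper touches nothing.

```bash
python3 -c "
from station import arm
print(arm.hand_in())"
```

```text
the job is handed in; nothing more can be done
None
```

The churro press is open for filling: lock slide at its free end stop, pawl thrown back, ram pulled about 104 mm onto its stop and let go. I handed the job in just after 11.4 s; no verdict came back.

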